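# Cover the terminals, then draw and hold the rotor-lock pin

### The job

Make the alternator ready to be turned: first swing the yellow flap of the terminal box fully shut, so that its tab drops behind the rim and no terminal is exposed, and only then draw the rotor-lock pin by its black knob straight up out of its bore, without wrenching it sideways or down against the block, until its whole green band shows while its red band stays hidden inside the bore. Finish while still holding the pin still at that height in the gripper - do not let go of it - with the flap still shut, and do not disturb the wrench, screwdriver, spare bearing and spare pulley lying around.

Things in the scene. Friction and masses are not known exactly. Their poses are not given: they have to be found in the camera images.
- terminal_box: fixed grey open-topped box with red and black terminal posts inside, 140 (own x) by 124 (own y) by 70 high, walls 4; stands on the bench. Origin: centre of its underside; z up. Its flap is hinged along the top of its +y side. The posts end 17 below the rim
- flap_hinge (a point): middle of the flap's hinge axis, on top of the box's +y wall: 60 along +y of the box's centre line, 72 above the bench; the axis runs along the box's x. Axes as the box's
- flap (a joint): angle (rad) of the yellow flap. 0 = fully shut: level on the rim, reaching from the hinge to the box's -y, outer face 74 above the bench, tab behind the -y rim. Grows as the free edge swings up and over to the box's +y: 1.57 = upright, outer face to +y; stop at 1.9. Stiff friction hinge (0.16 N m): it stays where left; push it all the way down on its outer face, 1 to 3 N near the free edge
- flap_edge (a point): middle of the flap's free edge, on its outer face, moving with it. The flap is a rigid plate 138 (along the hinge) by 122 (hinge to free edge) by 4 thick, hinge axis at mid thickness, 0.15 kg; a tab 45 wide, 14 deep hangs from its inner face 6 in from the free edge
- lock_fixture: fixed steel plate 130 by 330 by 12 with an aluminium block 70 by 70, top 127 above the bench, bored upright in its middle for the pin; an alternator (diameter 120, top 137 above the bench) lies 100 to 255 from the bore towards the fixture's -y, a pulley of diameter 62 between them. Origin: on the bench plane under the bore; z up
- bore_mouth (a point): centre of the bore's mouth, in the block's top face, 127 above the bench. The bore is upright, diameter 17, 70 deep, closed at the bottom. Axes as the fixture's, z up
- lock_pin: loose steel pin in the bore, 0.13 to 0.25 kg: shank of diameter 16, 80 long, slides freely. Origin: centre of its lower end; z up along it. At the start it rests on the bore's bottom, 70 below the mouth. Green band on the shank 43 to 53 above the origin, red band 14 to 26 above it: raised 27, the green band is just all out; raised 44, the red band begins to show
- pin_knob (a point): middle of the black upright knob on top of the pin (the part to grip): diameter 26, 34 high, from 80 to 114 above the pin's lower end, this point 97 above it. At the start the knob's underside is 10 above the block's top, its top 44 above it
- wrench: steel wrench, 150 long, lying on the bench just beyond the terminal box (leave alone). Origin: on or near its underside
- screwdriver: screwdriver, 150 long, lying on the bench on the robot's side of the terminal box (leave alone). Origin: on or near its underside
- bearing: spare ball bearing, ring of diameter 47, 14 high, flat on the bench on the robot's side of the fixture (leave alone). Origin: on or near its underside
- pulley: spare dark steel pulley, diameter 52, 28 high, flat on the bench beyond the fixture (leave alone). Origin: on or near its underside
Mind the look-alikes: they are no part of the job. There is more than one size of the lock_pin; the job needs the larger. Leave any pink look-alike of the terminal_box alone.

How it is judged:
By the outcome, as a careful person would: the job done as asked, in the order asked, and still so for the second after the job is handed in, while the arm keeps its last pose, push and grip.
It also fails if it takes over 51 s, if anything falls off the work surface, if the arm or the gripper's body presses on something with over 40 N, if the wrist force passes 120 N, or if a joint passes its speed limit or range.

### The arm

A 6-joint arm with a two-finger parallel gripper is mounted at the origin on the work surface. World frame = base frame: x ahead of the robot, y to its left, z up, the work surface at z = 0. Lengths are in mm, angles in degrees, forces in N, time in s.
With the tool pointing down it reaches from about 300 to 850 mm from the base axis. Payload 4.2 kg.
Tool frame: the origin (TCP) lies on the centre line of the jaws, within the pads' length; the fingertips stand 11 mm ahead of it and the grasp point (between the pads) lies 8 mm behind it; z points along the fingers, y is the line along which they close (so a half turn about z gives the same grasp; the last joint's range is limited). The gripper opens to 91 mm and grips with 3 to 60 N. Pads are 32 mm wide; open, the fingers measure 118 mm over their backs; the gripper's body (76 mm by 178 mm) begins 60 mm behind the grasp point.
Start: joints at [74.313, 18.312, 89.639, -0, 72.044, -1.146], TCP at [144.375, 556.595, 224.976] pointing down, gripper open.
Joint ranges: [-177.97, 177.97], [-48.28, 115.42], [12.27, 149.76], [-77.06, 257.06], [2.81, 150.46], [-146.56, 146.56]. Speed limits (degrees/s): [147.25, 147.25, 180, 180, 180, 180].

### API

Orientations are given as [roll, pitch, yaw] about the fixed x, y, z axes, in that order (R = Rz(yaw) Ry(pitch) Rx(roll)).
In Python, from workcell import env, grab_frame, camera_model, models gives the robot as it stands.
- The arm moves only by the shell command python3 -m crank 'ROWS' [FORCE]. ROWS is text: rows parted by semicolons, each of 7 numbers parted by spaces: the closure, from -1 (fully open) to 1 (shut), so that 0 is half open, then the shift along the tool's x, y, z in mm, then the turn, a rotation vector about the tool's x, y, z in degrees. A call has 1 to 10 rows; each row shifts and turns the commanded pose from where the row before left it, along the tool's axes as they then stand; what a row does not reach is not made up. A row lasts 1/8 s, in which the tool goes at most 62.5 mm and 10.7 degrees, less where a joint would pass 70% of its speed; a pose out of reach is approached as far as the arm can. A call is refused whole if a number of a shift passes 62.5 or a number of a turn 10.7, either way. A call with a gripper value outside its range is refused whole. The fingers move at their own pace and stop on an object; FORCE is the grip in N (left out, the last holds). Time passes only in rows, so rows that do not move let the fingers close. It gives the time, the measured TCP pose, the force, the opening and the grip force at its end, in the units of the state.
- env.state(): the state, without advancing time (a new reading comes with each control period).
- grab_frame(name): name is "side" or "top"; returns the picture (420x560x3 uint8, blue, green, red); there is no depth.
- camera_model(name): a dict with "K" (3x3 intrinsics, pixels), "k1" (the pictures are not rectified: a ray, as slopes to the right and down, at radius r is drawn at 1 + k1 r^2 times it, then the intrinsics apply), "R" (3x3) and "t" (3): a world point X has camera coordinates R X + t. Camera axes: x right, y down, z forward; pixel columns grow to the right and rows downward; lengths in mm; the calibration is good to about 2 mm. A picture is of the moment at which its call begins. camera_model takes no time and is no camera call.
- env.job_done(): hands the job in; it is judged then, once.
Trained networks look in the newest picture that a camera, given by its name, has taken for a name from the list of things; names that differ only in an ending like _2 or _b are one class to them, and where a whole thing is asked for, a point or a joint stands for the part that bears it (a point fixed in the world has none). Each returns a list of dicts, best first, with "p" (0 to 1); they miss things now and then, are a little off and sometimes report something else, mostly with a low value. They report only what shows in the picture. A call takes as long as a camera call. They do not tell look-alikes from the thing itself.
- models.search_frame(name, camera): "point" ([x, y, z] in mm, in world coordinates, good to about 4 mm: the middle of the surface that is visible of it).
The state is a dict: "time_s": time; "qpos": joint angles; "qvel": joint speeds; "effort": joint torques, N m; "ee_pos": TCP position; "ee_rot": TCP orientation; "force": force on the tool from outside, world axes, zero at the start; "torque": the same for the moment, N m; "gripper_width": finger opening in mm; "gripper_force": force on a finger pad.
Only numpy, scipy, OpenCV 4.12 (cv2) and the standard library are available. Lean on these libraries where they do the work, as an engineer would, in place of code of your own. Each camera call takes 0.05 s, during which the arm holds its last target. There are 200 camera calls.

## Working session

There is one attempt and no reset: what is moved stays moved. The work goes in short steps, Python scripts to look and compute and a shell command to move; the robot and the scene stay as the last step left them, time stands still between calls to the robot, and variables do not carry over. Pictures are saved under pics/ and viewed, at most 10 in all, crops included, and the job is handed in when it is done.

```bash
mkdir -p pics; ls
python3 - <<'E'
from workcell import env, grab_frame, camera_model, models
import cv2,numpy as np
for c in("top","side"):
    cv2.imwrite(f"pics/{c}0.png",grab_frame(c))
    m=camera_model(c);print(c,m["k1"],np.round(m["K"],1).tolist(),np.round(-m["R"].T@m["t"]).tolist())
    for n in("terminal_box","flap_edge","lock_fixture","pin_knob","lock_pin","flap_hinge"):
        print(n,[(round(d["p"],2),np.round(d["point"]).tolist()) for d in models.search_frame(n,c)][:4])
s=env.state();print(s)
E
```

```text
pics
top -0.08773045506986814 [[386.9, 0.0, 273.9], [0.0, 386.9, 211.4], [0.0, 0.0, 1.0]] [370.0, 114.0, 770.0]
terminal_box [(0.87, [296.0, 281.0, 77.0]), (0.8, [553.0, 211.0, 21.0])]
flap_edge [(0.86, [296.0, 287.0, 75.0]), (0.36, [692.0, -127.0, 27.0]), (0.35, [562.0, 220.0, 181.0])]
lock_fixture [(0.96, [569.0, -210.0, 100.0])]
pin_knob [(0.88, [571.0, -101.0, 168.0]), (0.68, [582.0, -9.0, 82.0])]
lock_pin [(0.64, [569.0, -105.0, 171.0]), (0.51, [583.0, -10.0, 80.0]), (0.25, [553.0, 212.0, 17.0])]
flap_hinge [(0.92, [293.0, 280.0, 77.0]), (0.6, [554.0, 212.0, 20.0])]
side 0.0281713844471294 [[442.6, 0.0, 280.0], [0.0, 442.6, 213.3], [0.0, 0.0, 1.0]] [29.0, -379.0, 575.0]
terminal_box [(0.96, [284.0, 235.0, 70.0]), (0.8, [559.0, 228.0, 62.0])]
flap_edge [(0.78, [292.0, 280.0, 73.0]), (0.72, [567.0, 239.0, 137.0])]
lock_fixture []
pin_knob [(0.88, [570.0, -113.0, 156.0]), (0.67, [586.0, -18.0, 63.0])]
lock_pin [(0.6, [565.0, -113.0, 155.0]), (0.59, [585.0, -18.0, 65.0]), (0.59, [675.0, 180.0, 6.0])]
flap_hinge [(0.81, [556.0, 230.0, 59.0]), (0.72, [565.0, 240.0, 138.0]), (0.62, [288.0, 236.0, 74.0])]
{'time_s': 0.7, 'qpos': array([ 7.43139965e+01,  1.83080330e+01,  8.96396876e+01, -7.23048886e-04,
        7.20450044e+01, -1.14425738e+00]), 'qvel': array([ 0.00230529, -0.00300609, -0.04340627, -0.02028083,  0.0038865 ,
       -0.00983376]), 'effort': array([-9.63843231e-04, -4.12227595e+01, -2.32189840e+01,  7.26839458e-02,
        3.76843836e-02, -6.52172801e-06]), 'ee_pos': array([144.36052954, 556.58159369, 225.01005792]), 'ee_rot': array([1.79992740e+02, 8.33006877e-04, 1.65458477e+02]), 'force': array([-0.55902755, -0.16358763,  0.31728636]), 'torque': array([ 0.04556473, -0.00446454,  0.01126646]), 'gripper_force': 0.0, 'gripper_width': 91.40151147552346}
```

View pics/top0.png

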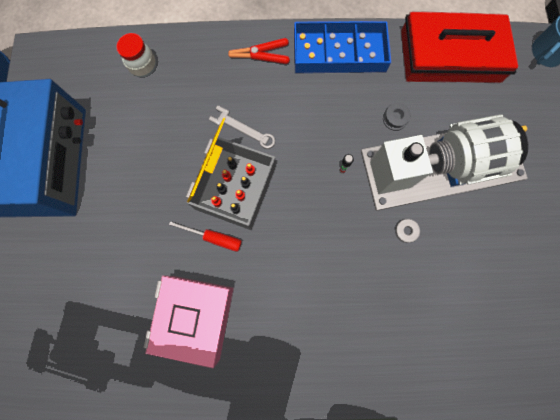

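View pics/side0.png

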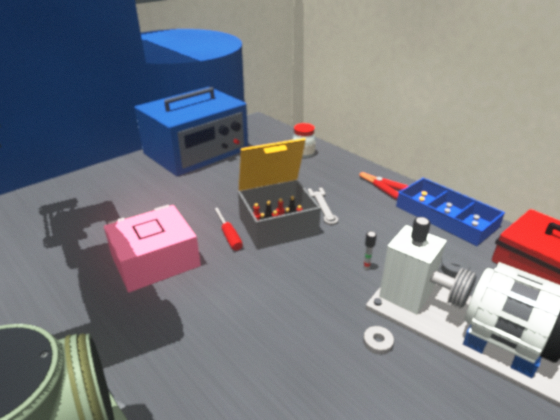

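The top picture shows the grey box at (232,183) with its yellow flap upright on the left. The pink look-alike is at (190,320). A small pin stands on the bench at (347,160), and the large pin sits in the block at (413,150). The pin meant is the one in the block, because it is in the bore and its knob top is at about z 171. The grey open box is the one meant, not the pink one. An enlarged crop should confirm both.

Run:
```python
import cv2,numpy as np
t=cv2.imread("pics/top0.png");s=cv2.imread("pics/side0.png")
r=lambda im,x,y,w,h:cv2.resize(im[y:y+h,x:x+w],(400,300),interpolation=cv2.INTER_CUBIC)
cv2.imwrite("pics/crop1.png",np.vstack([np.hstack([r(t,170,100,120,90*1+45-0),r(t,335,110,120,90)]),np.hstack([r(s,225,130,120,120),r(s,350,200,120,90)])]))
```

```text
(no output)
```

View pics/crop1.png

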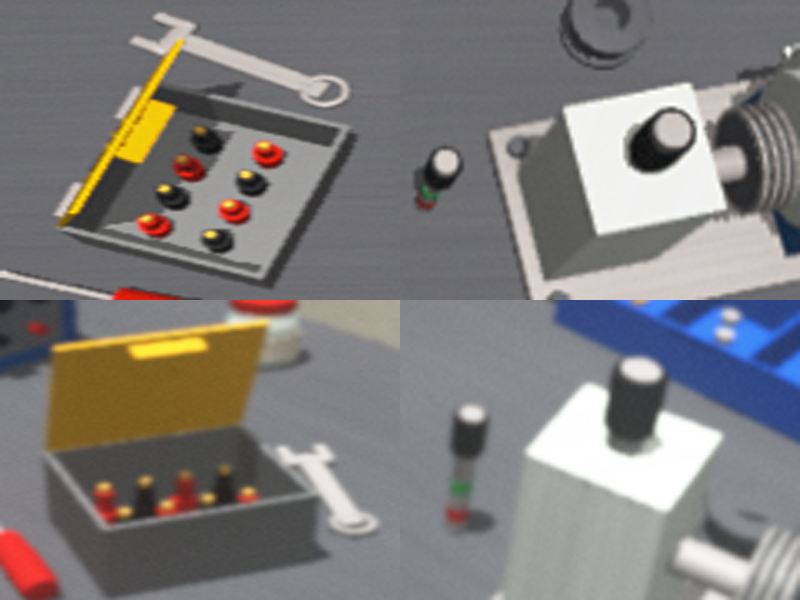

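The crop confirms both. The grey box has an upright yellow flap with its tab on the inner face. The large knob is in the white block, and the small pin stands free on the bench. Next I fit the poses to the corners I read off.

```bash
cat > h.py <<'E'
from workcell import env, grab_frame, camera_model, models
import numpy as np
from scipy.optimize import least_squares
def proj(c,X):
    m=camera_model(c);p=np.atleast_2d(X)@np.array(m["R"]).T+m["t"];u=p[:,:2]/p[:,2:]
    u=u*(1+m["k1"]*(u**2).sum(1,keepdims=True));K=np.array(m["K"]);return u@K[:2,:2].T+K[:2,2]
def pose(x,y,a,L):
    c,s=np.cos(a),np.sin(a);L=np.array(L,float);return np.c_[x+c*L[:,0]-s*L[:,1],y+s*L[:,0]+c*L[:,1],L[:,2]]
E
python3 - <<'E'
from h import *
def edge(q,x): # outer face free edge in box frame
    return [x,60-122*np.cos(q)+2*np.sin(q),72+122*np.sin(q)+2*np.cos(q)]
T=[(276.2,155.8),(250.4,223.8),(188,201.3),(225.5,118)]
S=[(240.6,148.8),(305.4,138.8),(257.4,221),(320.4,206),(238.8,192)]
def f(v):
    x,y,a,q=v
    t=proj("top",pose(x,y,a,[[70,-62,70],[-70,-62,70],[-70,62,70],edge(q,69)]))-T
    s=proj("side",pose(x,y,a,[edge(q,-69),edge(q,69),[-70,-62,70],[70,-62,70],[-70,62,70]]))-S
    return np.r_[t,s].ravel()
r=least_squares(f,[555,212,-.3,1.5],loss="soft_l1");print(np.round(r.x,3),np.degrees(r.x[2:]),np.round(f(r.x).reshape(-1,2),1).tolist())
x,y,a,q=r.x;print("edge",pose(x,y,a,[edge(q,0),[0,60,72]]).round(1))
T=[(384.5,141.5),(422,134.9),(432.5,173),(394.1,180.5)];S=[(407,225.2),(446.6,240.8),(430.1,263.6),(387.8,246.5)]
B=[[35,35,127],[35,-35,127],[-35,-35,127],[-35,35,127]];B2=[[35,35,127],[35,-35,127],[-35,-35,127],[-35,35,127]]
for cs in ("t","s","ts"):
    g=lambda v:np.r_[(proj("top",pose(*v,B))-T)*('t' in cs),(proj("side",pose(*v,B2))-S)*('s' in cs)].ravel()
    r=least_squares(g,[570,-100,0.2]);print(r.x.round(2),np.degrees(r.x[2]),g(r.x).reshape(-1,2).round(1).tolist())
E
```

```text
[ 5.54659e+02  2.03982e+02 -3.54000e-01  1.23700e+00] [-20.29562641  70.86098847] [[-0.5, -0.2], [-0.5, 1.0], [-0.4, 1.3], [-0.0, -1.2], [0.9, 0.6], [0.7, -0.7], [-0.3, 1.1], [1.2, 1.3], [-0.8, -1.0]]
edge [[562.3 224.5 187.9]
 [575.5 260.3  72. ]]
[ 5.7460e+02 -1.0991e+02  1.8000e-01] 10.194016182132373 [[-0.3, 0.5], [0.3, 0.2], [0.1, -0.2], [-0.1, -0.4], [-0.0, -0.0], [0.0, -0.0], [-0.0, -0.0], [-0.0, -0.0]]
[ 5.7320e+02 -1.1131e+02  1.8000e-01] 10.33576468410405 [[0.0, 0.0], [0.0, 0.0], [0.0, 0.0], [0.0, 0.0], [-0.6, 0.4], [0.3, 0.3], [0.0, -0.0], [0.2, -0.6]]
[ 5.7428e+02 -1.1047e+02  1.8000e-01] 10.261096382826924 [[0.1, 0.7], [0.6, 0.4], [0.5, -0.1], [0.2, -0.2], [-0.6, -0.1], [0.2, -0.2], [-0.1, -0.6], [0.2, -1.1]]
```

```bash
cat >> h.py <<'E'
from scipy.spatial.transform import Rotation as Ro
BOX=(554.7,204.0,-.354); FIX=(574.3,-110.5,.179)
def delta(frame,p,yaw):
    "tool-frame shift to TCP target p (frame coords) and turn to world yaw, tool down"
    s=env.state();R=Ro.from_euler("xyz",s["ee_rot"],degrees=True)
    w=pose(*frame,[p])[0];d=R.inv().apply(w-s["ee_pos"])
    t=(R.inv()*Ro.from_euler("xyz",[180,0,yaw],degrees=True)).as_rotvec(degrees=True)
    c,sn=np.cos(frame[2]),np.sin(frame[2]);e=s["ee_pos"]-[frame[0],frame[1],0]
    print("t",round(s["time_s"],2),"at",np.round([c*e[0]+sn*e[1],-sn*e[0]+c*e[1],e[2]],1),"rot",s["ee_rot"].round(2),"F",s["force"].round(1),"w",round(s["gripper_width"],1),"shift",d.round(1),"turn",t.round(1))
E
python3 -m crank '1 -49.2 -17 0 0 0 0;1 -49.2 -17 0 0 0 0;1 -49.2 -17 0 0 0 0;1 -49.2 -17 0 0 0 0;1 -49.2 -17 0 0 0 0;1 -49.2 -17 0 0 0 0;1 -49.2 -17 0 0 0 0;1 -49.2 -17 0 0 0 0;1 -49.2 -17 0 0 0 0;1 -49.2 -17 0 0 0 5.8' 20
python3 -c "
from h import *
delta(BOX,[0,72,178],159.7)"
```

```text
time_s: 1.95
ee_pos: [579.3, 267.4, 225.0]
ee_rot: [180.0, 0.0, 159.5]
force: [0.4, 1.2, 0.4]
gripper_width: 0.7
gripper_force: 0.0
t 1.95 at [  1.1  68.  225. ] rot [1.7997e+02 1.0000e-02 1.5949e+02] F [0.4 1.2 0.4] w 0.7 shift [ 1.1  4.  47.1] turn [ 0.   0.  -0.2]
```

```bash
python3 -m crank '1 0 0 24 0 0 0;1 0 0 23 0 0 0;1 0 -12 0 0 0 0;1 0 -12 0 0 0 0;1 0 0 0 0 0 0'; python3 -m crank '1 0 -9 4 0 0 0;1 0 -9 4 0 0 0;1 0 -7 5 0 0 0;1 0 -7 5 0 0 0;1 0 -6 6 0 0 0;1 0 -6 6 0 0 0;1 0 0 0 0 0 0'
python3 - <<'E'
from h import *; import cv2
delta(BOX,[0,-26.5,85],159.7)
cv2.imwrite("pics/s1.png",cv2.resize(grab_frame("side")[110:260,200:400],(800,600),interpolation=cv2.INTER_CUBIC))
E
```

```text
time_s: 2.58
ee_pos: [569.7, 245.3, 179.5]
ee_rot: [179.9, 0.1, 159.6]
force: [0.2, -0.2, 0.2]
gripper_width: 0.5
gripper_force: 0.0
time_s: 3.45
ee_pos: [553.6, 204.1, 147.0]
ee_rot: [-179.9, -0.1, 159.6]
force: [-0.5, 0.9, -0.0]
gripper_width: 0.6
gripper_force: 0.0
t 3.45 at [ -1.1  -0.3 147. ] rot [-1.7992e+02 -9.0000e-02  1.5964e+02] F [-0.5  0.9 -0. ] w 0.6 shift [ -1.2 -26.1  62.1] turn [-0.1 -0.1 -0.1]
```

View pics/s1.png

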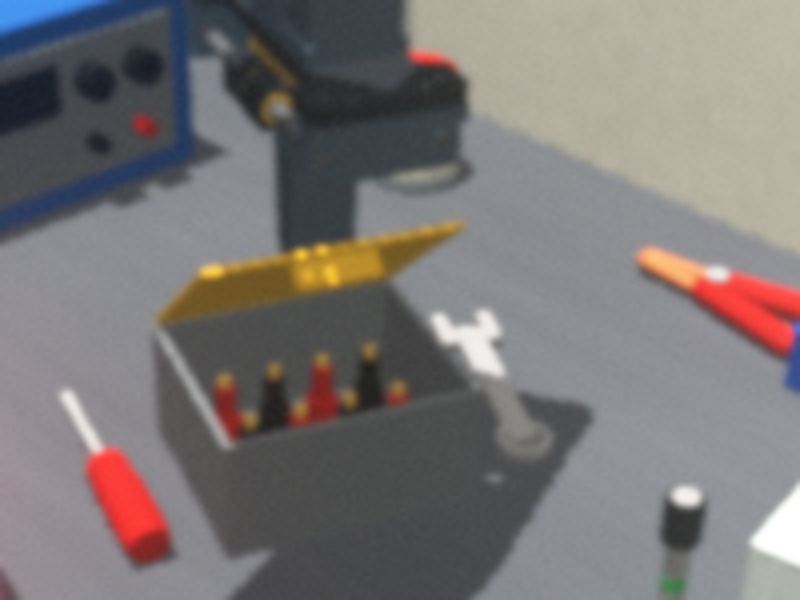

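The flap is following the fingertips (about 40°, free edge at roughly (330,260) in the crop) and the box is clear. I continue the arc down.

```bash
python3 -m crank '1 0 -5 7 0 0 0;1 0 -5 7 0 0 0;1 0 -4 8 0 0 0;1 0 -4 8 0 0 0;1 0 -3 8 0 0 0;1 0 -2 8 0 0 0;1 0 -2 8 0 0 0;1 0 -1 4 0 0 0;1 0 0 0 0 0 0'; python3 -m crank '1 0 0 2 0 0 0;1 0 0 2 0 0 0;1 0 0 1 0 0 0;1 0 0 0 0 0 0'
python3 -c "
from h import *
delta(BOX,[0,-26.5,85],159.7)"
```

```text
time_s: 4.62
ee_pos: [544.8, 180.1, 89.4]
ee_rot: [-179.9, -0.1, 159.7]
force: [-0.3, 0.1, -0.0]
gripper_width: 0.2
gripper_force: 0.0
time_s: 5.12
ee_pos: [545.3, 180.3, 85.3]
ee_rot: [180.0, 0.0, 159.7]
force: [-1.2, -0.1, 3.1]
gripper_width: 0.3
gripper_force: 1.6
t 5.12 at [ -0.6 -25.5  85.3] rot [1.8000e+02 2.0000e-02 1.5966e+02] F [-1.2 -0.1  3.1] w 0.3 shift [-0.6 -1.   0.3] turn [ 0.  0. -0.]
```

```bash
python3 -m crank '1 0 0 1 0 0 0;1 0 0 1 0 0 0;1 0 0 0 0 0 0'; python3 -m crank '1 0 0 1 0 0 0;1 0 0 0 0 0 0'
```

```text
time_s: 5.5
ee_pos: [545.3, 180.3, 85.1]
ee_rot: [180.0, 0.0, 159.7]
force: [-3.7, -1.8, 14.0]
gripper_width: 0.4
gripper_force: 7.1
time_s: 5.75
ee_pos: [545.3, 180.3, 85.1]
ee_rot: [180.0, 0.1, 159.7]
force: [-6.3, -2.4, 19.5]
gripper_width: 0.5
gripper_force: 9.8
```

```bash
python3 -m crank '1 0 0 -10 0 0 0;1 0 0 -40 0 0 0;1 0 0 -45 0 0 0;1 0 0 -45 0 0 0;-0.4 -16 -33 0 0 0 0;-0.4 -32 -66 0 0 0 0;-0.4 -32 -62 0 0 0 0;-0.4 -32 -62 0 0 0 0' 4
python3 - <<'E'
from h import *; import cv2
delta(FIX,[0,0,149],159.7)
f=grab_frame("top");g=grab_frame("side")
r=lambda im,x,y,w,h:cv2.resize(im[y:y+h,x:x+w],(400,400),interpolation=cv2.INTER_CUBIC)
cv2.imwrite("pics/s2.png",np.hstack([r(f,170,110,120,120),r(g,225,130,120,120)]))
E
```

```text
t 5.75 at [ 23.2 291.3  85.1] rot [1.7996e+02 7.0000e-02 1.5967e+02] F [-6.3 -2.4 19.5] w 0.5 shift [-128.3 -262.5  -64. ] turn [ 0.   0.1 -0. ]out of range: row 6 has -66, outside -62.5 to 62.5
```

View pics/s2.png

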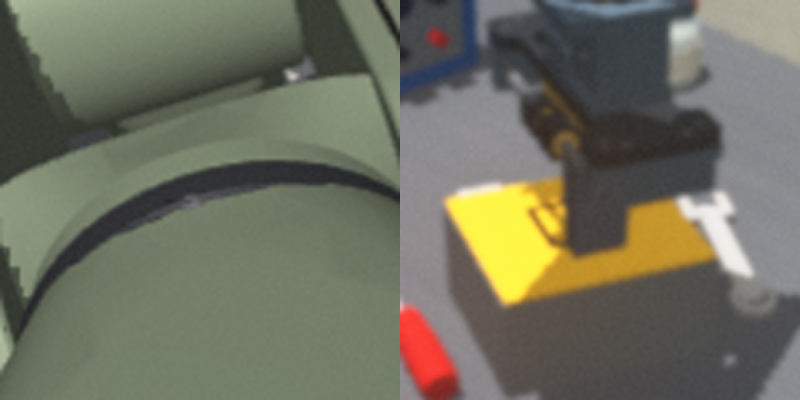

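The move was refused because of an oversized row. The side view shows the flap level on the rim, with the fingers on it at about (600,230). I retype it.

```bash
python3 -m crank '1 0 0 -10 0 0 0;1 0 0 -40 0 0 0;1 0 0 -45 0 0 0;1 0 0 -45 0 0 0;-0.4 -20 -43 0 0 0 0;-0.4 -27 -55 0 0 0 0;-0.4 -27 -55 0 0 0 0;-0.4 -27 -55 0 0 0 0;-0.4 -27 -55 0 0 0 0;-0.4 0 0 0 0 0 0' 4
python3 - <<'E'
from h import *; import cv2
delta(FIX,[0,0,149],159.7)
f=grab_frame("top");g=grab_frame("side")
r=lambda im,x,y,w,h:cv2.resize(im[y:y+h,x:x+w],(400,400),interpolation=cv2.INTER_CUBIC)
cv2.imwrite("pics/s3.png",np.hstack([r(g,225,130,120,120),r(g,360,150,120,120)]))
E
```

```text
time_s: 7.1
ee_pos: [574.0, -114.6, 221.4]
ee_rot: [-180.0, 0.0, 159.3]
force: [-0.2, 1.6, 0.1]
gripper_width: 57.8
gripper_force: 0.0
t 7.1 at [ -1.   -4.  221.4] rot [-1.7997e+02  1.0000e-02  1.5933e+02] F [-0.2  1.6  0.1] w 57.8 shift [ 1.2  3.9 72.4] turn [-0.   0.  -0.4]
```

View pics/s3.png

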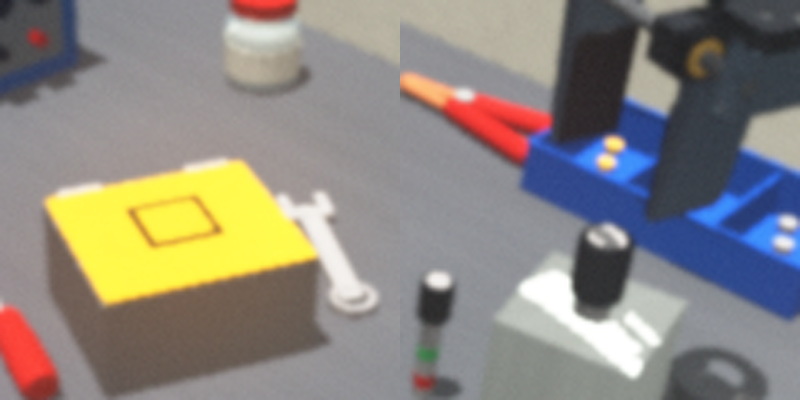

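The flap is shut and level (about (180,230)). The knob stands in the block under the open jaws (605,265). I check the knob-top pixel against the fit and descend partway.

```bash
python3 -m crank '-0.4 1.2 3.9 20 0 0 0;-0.4 0 0 10 0 0 0;-0.4 0 0 0 0 0 0'
python3 -c "
from h import *
delta(FIX,[0,0,149],159.7)
print(proj('side',[[574.3,-110.5,171]]),'seen 422.1 221.1',proj('top',[[574.3,-110.5,171]]),'seen', 335+275/3.333,110+128/3.333)"
```

```text
time_s: 7.58
ee_pos: [573.6, -105.4, 191.2]
ee_rot: [-180.0, -0.1, 159.8]
force: [-0.8, 0.1, 0.4]
gripper_width: 63.9
gripper_force: 0.0
t 7.58 at [  0.2   5.1 191.2] rot [-1.8000e+02 -1.1000e-01  1.5976e+02] F [-0.8  0.1  0.4] w 63.9 shift [-2.5 -4.5 42.2] turn [-0.  -0.1  0.1]
[[422.57706882 220.89994716]] seen 422.1 221.1 [[417.31888895 149.15532161]] seen 417.5082508250825 148.4038403840384
```

```bash
python3 -m crank '-0.4 -2.5 -4.5 0 0 0 0;-0.4 0 0 14 0 0 0;-0.4 0 0 14 0 0 0;-0.4 0 0 14 0 0 0;-0.4 0 0 0 0 0 0;-0.4 0 0 0 0 0 0'
python3 -c "
from h import *
delta(FIX,[0,0,149],159.7)"
```

```text
time_s: 8.32
ee_pos: [575.1, -111.8, 150.0]
ee_rot: [180.0, 0.0, 159.7]
force: [-0.8, -0.1, -0.0]
gripper_width: 63.3
gripper_force: 0.0
t 8.32 at [  0.6  -1.4 150. ] rot [1.7999e+02 2.0000e-02 1.5966e+02] F [-0.8 -0.1 -0. ] w 63.3 shift [1.2 0.9 1. ] turn [ 0.  0. -0.]
```

```bash
python3 -m crank '-0.2 0.6 0.6 0.5 0 0 0;0.2 0 0 0 0 0 0;0.35 0 0 0 0 0 0;1 0 0 0 0 0 0;1 0 0 0 0 0 0;1 0 0 0 0 0 0;1 0 0 0 0 0 0' 4
python3 -c "
from h import *
delta(FIX,[0,0,149],159.7)"
```

```text
time_s: 9.2
ee_pos: [575.1, -109.9, 149.7]
ee_rot: [179.9, 0.0, 159.6]
force: [2.3, 5.7, 1.7]
gripper_width: 26.2
gripper_force: 4.0
t 9.2 at [  0.9   0.4 149.7] rot [1.7987e+02 4.0000e-02 1.5965e+02] F [2.3 5.7 1.7] w 26.2 shift [ 0.5 -0.8  0.7] turn [ 0.1  0.  -0.1]
```

```bash
python3 -m crank '1 0 0.8 0 0 0 0;1 0 0 0 0 0 0;1 0 0 0 0 0 0'; python3 -m crank '1 0 0 0 0 0 0;1 0 0 0 0 0 0' 30
```

```text
time_s: 9.57
ee_pos: [575.1, -109.9, 149.7]
ee_rot: [179.9, 0.0, 159.6]
force: [0.5, 5.4, 1.6]
gripper_width: 26.0
gripper_force: 4.0
time_s: 9.82
ee_pos: [575.1, -109.7, 149.7]
ee_rot: [179.9, 0.0, 159.6]
force: [1.2, 5.6, 2.2]
gripper_width: 25.3
gripper_force: 30.0
```

```bash
python3 -m crank '1 0 1 0 0 0 0;1 0 0 0 0 0 0;1 0 0 0 0 0 0'; python3 -c "
from workcell import env
s=env.state();print(s['torque'].round(3),s['force'].round(1))"
```

```text
time_s: 10.2
ee_pos: [575.2, -109.5, 149.6]
ee_rot: [-180.0, 0.0, 159.7]
force: [0.4, 3.0, 4.1]
gripper_width: 25.4
gripper_force: 30.0
[ 0.597 -0.179  0.016] [0.4 3.  4.1]
```

```bash
python3 -m crank '1 0 0.5 -1 0 0 0;1 0 0 -2 0 0 0;1 0 0 -3 0 0 0;1 0 0 0 0 0 0;1 0 0 0 0 0 0'; python3 -c "
from workcell import env
s=env.state();print(s['torque'].round(3),s['force'].round(1))"
```

```text
time_s: 10.82
ee_pos: [574.9, -109.0, 155.3]
ee_rot: [-180.0, -0.0, 159.7]
force: [-0.2, 0.9, -1.9]
gripper_width: 25.2
gripper_force: 29.9
[-0.063 -0.03  -0.03 ] [-0.2  0.9 -1.9]
```

Sideways force is about 1 N, and the vertical force is about the pin's weight. I lift the rest: start z 149.6, target about 185.

```bash
python3 -m crank '1 0 0 -4 0 0 0;1 0 0 -4 0 0 0;1 0 0 -4 0 0 0;1 0 0 -4 0 0 0;1 0 0 0 0 0 0'; python3 -m crank '1 0 0 -4 0 0 0;1 0 0 -4 0 0 0;1 0 0 -4 0 0 0;1 0 0 -2 0 0 0;1 0 0 0 0 0 0;1 0 0 0 0 0 0'
python3 - <<'E'
from h import *; import cv2
delta(FIX,[0,0,185],159.7)
g=grab_frame("side")
r=lambda im,x,y,w,h:cv2.resize(im[y:y+h,x:x+w],(400,400),interpolation=cv2.INTER_CUBIC)
cv2.imwrite("pics/s4.png",np.hstack([r(g,225,130,120,120),r(g,380,190,80,80)]))
E
```

```text
time_s: 11.45
ee_pos: [575.4, -108.9, 171.9]
ee_rot: [-180.0, 0.0, 159.7]
force: [0.1, -1.0, -1.3]
gripper_width: 25.3
gripper_force: 29.9
time_s: 12.2
ee_pos: [575.3, -108.9, 185.5]
ee_rot: [180.0, 0.0, 159.7]
force: [-0.6, -0.7, -0.8]
gripper_width: 25.4
gripper_force: 29.9
t 12.2 at [  1.3   1.4 185.5] rot [1.8000e+02 1.0000e-02 1.5966e+02] F [-0.6 -0.7 -0.8] w 25.4 shift [ 0.4 -1.9  0.5] turn [ 0.  0. -0.]
```

View pics/s4.png

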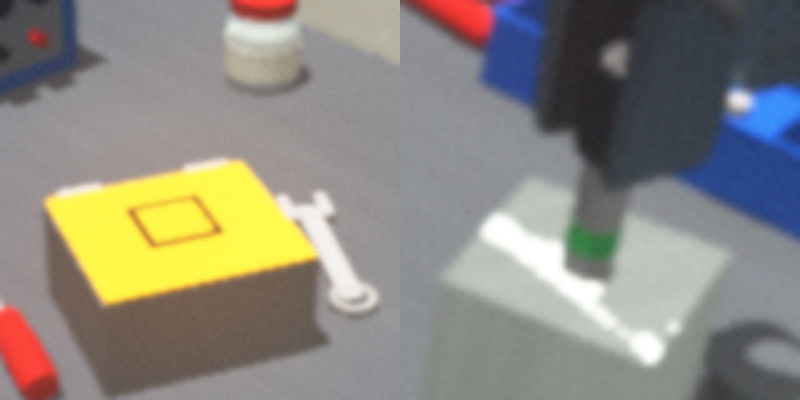

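The green band is fully out at about (592,243), with bare steel below it and no red showing. The raise is about 36 mm, inside the 27–44 window. The flap is still shut and the pin is held still at 30 N.

```bash
python3 -c "
from workcell import env
print(env.job_done())"
```

```text
the job is handed in; nothing more can be done
None
```

The job is handed in at about 12 s: the flap was pushed fully shut first, then the lock pin was drawn straight up about 36 mm with its whole green band showing and no red, and the gripper is still holding it at 30 N.

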